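# Tip the detergent jug down onto its dispensing stand

## Robot

A 7-joint arm with a two-finger parallel gripper is mounted at the origin on the work surface. World frame = base frame: x ahead of the robot, y to its left, z up, the work surface at z = 0. Lengths are in m, angles in degrees, forces in N, time in s.
With the tool pointing down it reaches from about 0.425 to 0.875 m from the base axis. Payload 4.7 kg.
Tool frame: the origin (TCP) lies on the centre line of the jaws, within the pads' length; the fingertips stand 17 mm ahead of it and the grasp point (between the pads) lies 2 mm behind it; z points along the fingers, y is the line along which they close (so a half turn about z gives the same grasp; the last joint's range is limited). The gripper opens to 87 mm and grips with 3 to 60 N. Pads are 19 mm wide; open, the fingers measure 117 mm over their backs; the gripper's body (75 mm by 190 mm) begins 51 mm behind the grasp point.
Start: joints at [-65.713, 18.392, -4.016, 83.108, 1.295, 78.541, -3.26], TCP at [0.259, 0.596, 0.24] pointing down, gripper open.
Joint ranges: [-163.93, 163.93], [-17.29, 119.83], [-79.2, 71.16], [3.27, 140.29], [-89.18, 269.18], [5.43, 117.66], [-154.24, 154.24]. Speed limits (degrees/s): [147.25, 147.25, 180, 180, 180, 180, 180].

## Interface

Orientations are given as [roll, pitch, yaw] about the fixed x, y, z axes, in that order (R = Rz(yaw) Ry(pitch) Rx(roll)).
In Python, from cell import env, read_camera gives the robot as it stands.
- The arm moves only by the shell command python3 -m jog 'ROWS' [FORCE]. ROWS is JSON, a list of rows, each a list of 5 numbers: the opening, from 0 (shut) to 1 (fully open), then the shift along the tool's x, y, z each as a share of 0.02 m, from -1 to 1, then the turn about the tool's z as a share of 45 degrees, from -1 to 1. In form: [[gripper, x, y, z, yaw], ...]. A call has 1 to 12 rows; each row shifts and turns the commanded pose from where the row before left it, along the tool's axes as they then stand; what a row does not reach is not made up. A row lasts 1/12 s, in which the tool goes at most 41.7 mm and 7.16 degrees, less where a joint would pass 70% of its speed; a pose out of reach is approached as far as the arm can. A call with a number of a shift or a turn outside -1 to 1 is refused whole. A call with a gripper value outside its range is refused whole. The fingers move at their own pace and stop on an object; FORCE is the grip in N (left out, the last holds). Time passes only in rows, so rows that do not move let the fingers close. It gives the time, the measured TCP pose, the force, the opening and the grip force at its end, in the units of the state.
- env.get_obs(): the state, without advancing time (a new reading comes with each control period).
- read_camera(name): name is "scene" or "side" or "wrist"; returns a dict with "color" (384x512x3 uint8, red, green, blue), "range_z" (384x512 float32, m along the optical axis (not along the pixel's ray), 0 where there is no reading), "mtx" (3x3 intrinsics, pixels), "k1" (the pictures are not rectified: a ray, as slopes to the right and down, at radius r is drawn at 1 + k1 r^2 times it, then the intrinsics apply), "world_from_camera" (4x4, takes a point from camera to world coordinates); the wrist camera has in their place "T_tool_cam" (4x4, takes a point from camera to tool coordinates, whose origin is the TCP and whose axes are the flange's). Camera axes: x right, y down, z forward; pixel columns grow to the right and rows downward; lengths in m; the calibration is good to about 2 mm. A picture is of the moment at which its call begins: read the wrist's pose just before it.
- env.sign_off(): hands the job in; it is judged then, once.
The state is a dict: "time_s": time; "qpos": joint angles; "joint_velocities": joint speeds; "effort": joint torques, N m; "tool_pos": TCP position; "tool_rot": TCP orientation; "force": force on the tool from outside, world axes, zero at the start; "wrist_torque": the same for the moment, N m; "grip_width": finger opening in m; "grasp_force": force on a finger pad.
Only numpy, scipy, OpenCV 4.12 (cv2) and the standard library are available. Lean on these libraries where they do the work, as an engineer would, in place of code of your own. Each camera call takes 0.05 s, during which the arm holds its last target. There are 200 camera calls.

## Task

First, with the blue jug still standing, slide the red measuring cup along the table into the open end of the dispensing stand, between the two prongs and up against the stand. Then push the top of the jug so that it tips over onto the stand's deck and lies flat with its tap nozzle pointing down over the cup. Only push: do not grip, lift or knock over the cup, do not grip or lift the jug, and leave the other things on the table alone.

Things in the scene. Friction and masses are not known exactly. Their poses are not given: they have to be found in the camera images.
- stand: white dispensing stand, fixed, 134 mm wide (y -67 to 67). Origin: on the table under the step between bay and deck, mid-width; x = direction to tip the jug. x -100 to 0: bay where the jug stands, floor 50 mm above the table; heel stop x -100 to -92 and side rails (6 mm thick, 122 mm clear between) rise to 72 mm. x 0 to 125: deck 60 mm high; its 10 mm step keeps the jug's foot from sliding.
- cup_seat (a point): on the table at stand x 155, y 0: cup centre when the cup touches the stand's end face (x 125); the tipped jug's nozzle comes over it. On both sides aluminium prongs, 30 mm high, 72 mm clear apart up to stand x 170, flaring to about 98 mm at their ends (x 196). No floor between them: the cup slides on the table.
- cup: red round measuring cup standing mouth up on the table beyond the prongs, hollow: 60 mm diameter at the rim, 58 mm at the foot, 48 mm high, about 50 g. Origin: centre of its underside; z up, towards its mouth.
- jug: blue jug standing in the bay, 0.5 to 0.95 kg. Origin: centre of underside; z up, x = nozzle side, the side it tips to. 70 (x) by 100 (y) mm to z 105; shoulder 70 mm thick, y -50 to 18, to z 150, handle bar beside it at +y; tap on top, 36 mm neck, up to z 180. Push on the flat back face (x -35). It pivots on the stand's step and falls by itself once leaned about 30 degrees.
- nozzle (a point): tip of the jug's red tap nozzle (12 mm diameter): jug x 30, z 168. With the jug lying on the deck it is about 65 mm above the table, pointing down.
- jug_mid (a point): middle of the jug: jug x 0, y 0, z 75. 125 mm above the table at the start, at most about 135 mm while tipping, about 95 mm when lying.
- spare_cup: blue spare cup, same size as the red one; bystander. Origin: centre of underside
- pink_jar: jar with pink contents and black lid, 96 mm diameter, 147 mm high; bystander. Origin: centre of underside
- lilac_jar: jar with lilac contents and black lid, 96 mm diameter, 147 mm high; bystander. Origin: centre of underside
- softener: white bottle with orange cap, 72 mm diameter, 200 mm high; bystander. Origin: centre of underside
- soap_carton: green carton 55 x 100 x 140 mm high; bystander. Origin: centre of underside
- scrub: brush with a wooden handle, 200 mm long, lying on the table; bystander. Origin: centre of underside; length along x, bristles at +x
Things that resemble listed ones, but are neither listed nor needed, are in the scene too. There is more than one size of the cup; the one meant has the size given above. There is more than one size of the jug; the one meant has the size given above.

How it is judged:
By the outcome, as a careful person would: the job done as asked, in the order asked, and still so for the second after the job is handed in, with the robot touching nothing.
It also fails if it takes over 64 s, if anything falls off the work surface, if the arm or the gripper's body presses on something with over 40 N, if the wrist force passes 120 N, or if a joint passes its speed limit or range.

## Working session

There is one attempt and no reset: what is moved stays moved. The work goes in short steps, Python scripts to look and compute and a shell command to move; the robot and the scene stay as the last step left them, time stands still between calls to the robot, and variables do not carry over. Pictures are saved under pics/ and viewed, at most 10 in all, crops included, and the job is handed in when it is done.

```bash
mkdir -p pics; cat > h.py <<'E'
import numpy as np,cv2
from cell import env,read_camera
from scipy.spatial.transform import Rotation as R
def cloud(c,T=None):
    T=c.get("world_from_camera") if T is None else T
    K=c["mtx"];h,w=c["range_z"].shape
    u,v=np.meshgrid(np.arange(w),np.arange(h))
    p=cv2.undistortPoints(np.stack([u.ravel(),v.ravel()],1).astype(float)[:,None],K,np.array([c["k1"],0,0,0.]))[:,0]
    z=c["range_z"].ravel()
    P=np.c_[p*z[:,None],z]
    P=P@T[:3,:3].T+T[:3,3]
    P[z==0]=np.nan
    return P.reshape(h,w,3)
E
python3 - <<'E'
from h import *
ims=[]
for n in("scene","side"):
    c=read_camera(n); np.savez(n+"0.npz",**c); ims.append(c["color"]); print(n,c["world_from_camera"][:3,3],c["k1"])
    cv2.imwrite(f"pics/{n}0.png",cv2.resize(c["color"][:,:,::-1],(800,600)))
o=env.get_obs();print(o["tool_pos"],o["tool_rot"],o["time_s"],o["force"])
E
```

```text
scene [1.03571413 0.37608719 1.03676139] -0.06623205176398377
side [ 1.0905597  -0.7038546   0.90813539] -0.023518001209789054
[0.25884651 0.59573752 0.23856877] [-1.79901733e+02  6.25158727e-03  1.56519586e+02] 0.1 [ 0.4125335  -0.46889026  0.72628116]
```

View pics/scene0.png

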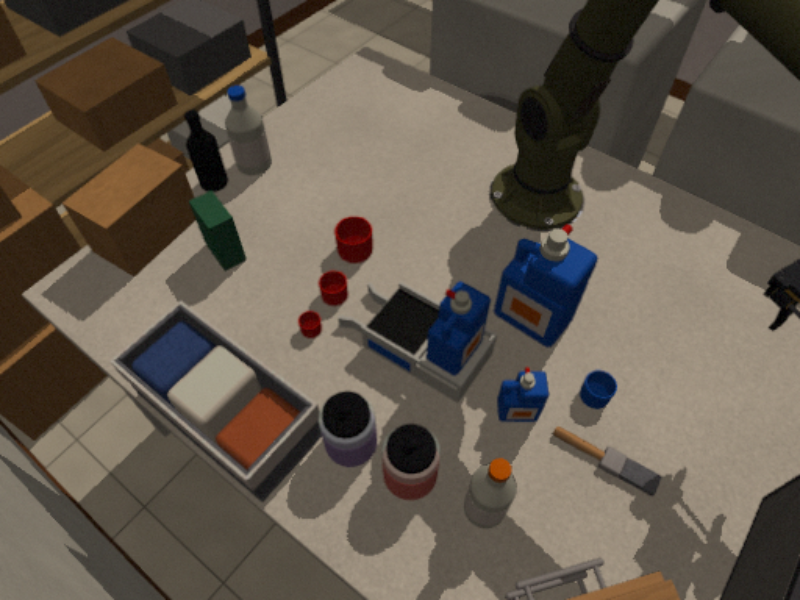

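View pics/side0.png

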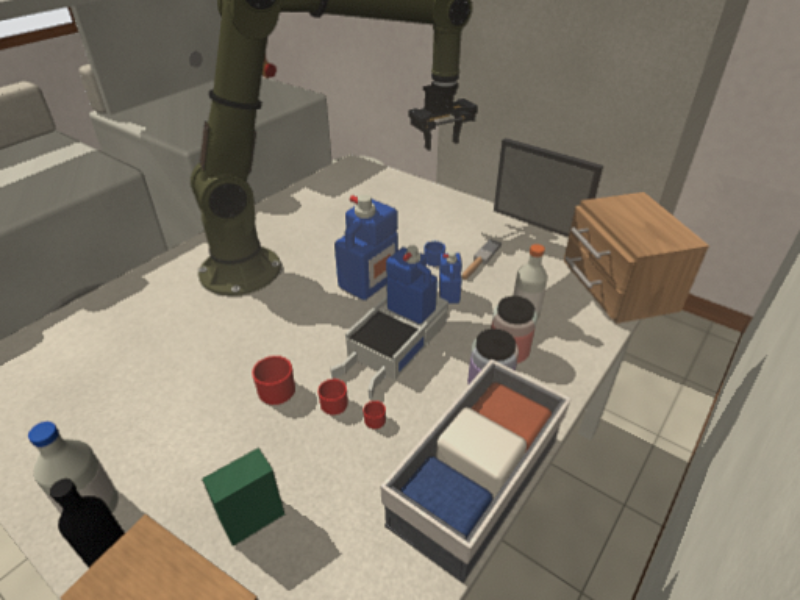

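The scene view (800x600) shows three red cups: large (354,239), medium (333,288), small (310,324). There are three blue jugs: large (545,285), medium (460,328) standing in the stand's bay, and small (523,395). The prongs open to the upper left, at about (345,310). Next I'll measure the sizes.

```bash
python3 - <<'E'
from h import *
out={}
for n in("scene","side"):
    c=dict(np.load(n+"0.npz"));P=cloud(c);hsv=cv2.cvtColor(c["color"],cv2.COLOR_RGB2HSV)
    H,S,V=cv2.split(hsv);z=P[...,2]
    red=((H<6)|(H>174))&(S>150)&(V>50)
    k,L,st,ce=cv2.connectedComponentsWithStats(red.astype(np.uint8))
    for i in range(1,k):
        if st[i,4]<60: continue
        p=P[L==i];p=p[np.isfinite(p[:,0])]
        if len(p)<20: continue
        zt=np.percentile(p[:,2],98)
        q=p[p[:,2]>zt-.008][:,:2].astype(np.float32)
        (cx,cy),r=cv2.minEnclosingCircle(q)
        print(n,"red",ce[i].round()*1.5625,st[i,4],"top",zt.round(3),"c",round(cx,4),round(cy,4),"d",round(2*r,4))
    blue=(H>105)&(H<125)&(S>150)
    k,L,st,ce=cv2.connectedComponentsWithStats(blue.astype(np.uint8))
    for i in range(1,k):
        if st[i,4]<150: continue
        p=P[L==i];p=p[np.isfinite(p[:,0])]
        if len(p)<50: continue
        print(n,"blue",(ce[i]*1.5625).round(),"top",np.percentile(p[:,2],98).round(3),"mean",p.mean(0).round(3), "rect",[ (np.round(a,3)) for a in cv2.minAreaRect(p[:,:2].astype(np.float32))])
    # crop points
    np.save(n+"P.npy",P)
# height map top view of region
P=np.concatenate([np.load(n+"P.npy").reshape(-1,3) for n in("scene","side")]);
C=np.concatenate([np.load(n+"0.npz")["color"].reshape(-1,3) for n in("scene","side")])
ok=np.isfinite(P[:,0]);P=P[ok];C=C[ok]
img=np.full((600,800,3),255,np.uint8)
o=np.argsort(P[:,2]);P=P[o];C=C[o]
u=((P[:,1]+.5)/1.0*800);v=((P[:,0]-.25)/.75*600)  # x down,y right 1.25mm/px
for a,b,cc in zip(u,v,C):
    if 0<=a<800 and 0<=b<600: cv2.circle(img,(int(a),int(b)),1,tuple(int(t) for t in cc[::-1]),-1)
cv2.imwrite("pics/top.png",img)
a=np.load("scene0.npz")["color"][165:270,180:330,::-1]
cv2.imwrite("pics/crop.png",cv2.resize(a,(800,560),interpolation=cv2.INTER_CUBIC))
E
```

```text
scene red [353.125  239.0625] 580 top 0.068 c 0.4056 -0.2352 d 0.0866
scene red [332.8125 287.5   ] 322 top 0.049 c 0.532 -0.1929 d 0.0631
scene red [309.375  323.4375] 191 top 0.037 c 0.6255 -0.1707 d 0.0479
scene blue [547. 284.] top 0.217 mean [0.351 0.191 0.16 ] rect [array([0.323, 0.177]), array([0.139, 0.101]), np.float64(88.222)]
scene blue [455. 329.] top 0.202 mean [0.534 0.112 0.159] rect [array([0.516, 0.09 ]), array([0.101, 0.1  ]), np.float64(1.963)]
scene blue [522. 394.] top 0.115 mean [0.534 0.262 0.088] rect [array([0.524, 0.258]), array([0.05 , 0.072]), np.float64(36.178)]
scene blue [598. 389.] top 0.05 mean [0.403 0.363 0.025] rect [array([0.405, 0.363]), array([0.06 , 0.055]), np.float64(8.54)]
side red [273.4375 381.25  ] 473 top 0.068 c 0.4058 -0.2396 d 0.0835
side red [332.8125 396.875 ] 294 top 0.05 c 0.5281 -0.192 d 0.0602
side red [373.4375 414.0625] 184 top 0.037 c 0.6237 -0.171 d 0.048
side blue [ 43. 433.] top 0.222 mean [ 0.346 -0.63   0.217] rect [array([ 0.343, -0.629]), array([0.037, 0.037]), np.float64(32.327)]
```

View pics/top.png

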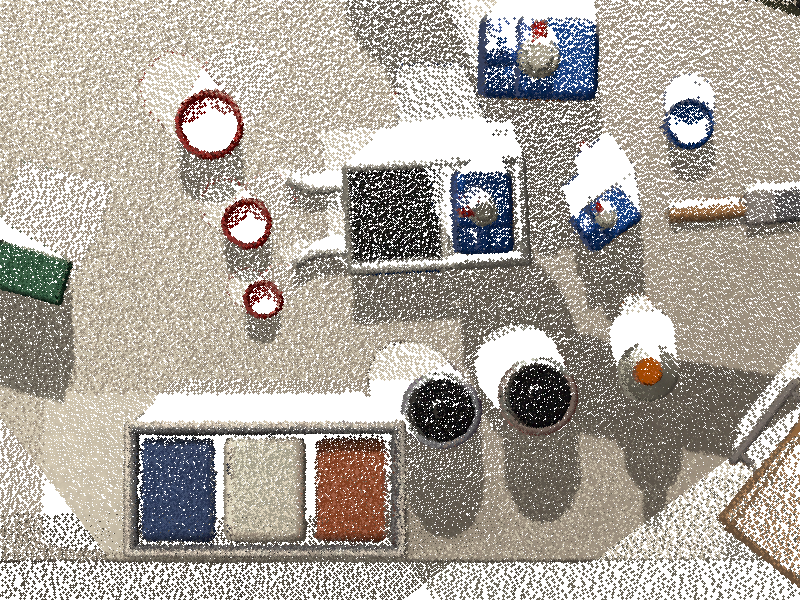

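View pics/crop.png

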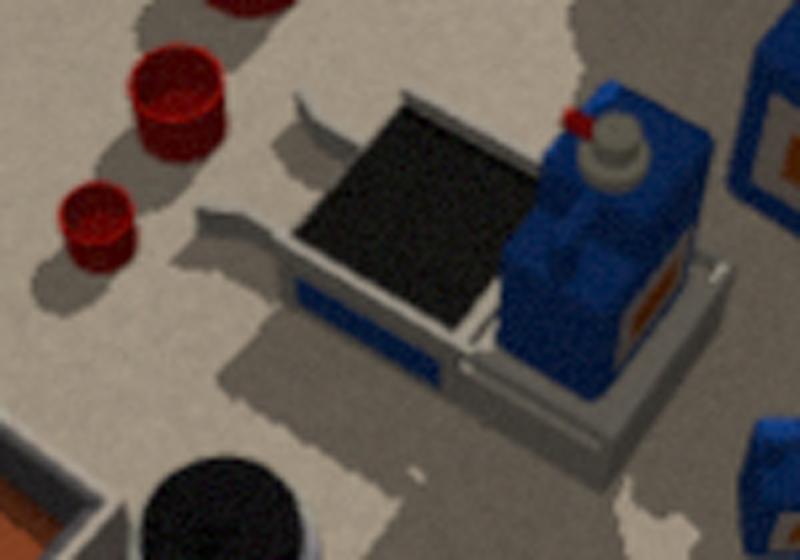

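By measurement, the medium red cup at scene (333,288) has a 60 mm diameter and is 49 mm high, so it is the one meant; the others are 85 and 48 mm across. The jug meant is the medium one in the bay at (460,328), with its top at 0.20 m. The crop confirms both. Next comes the stand pose.

```bash
python3 - <<'E'
from h import *
P=np.concatenate([np.load(n+"P.npy").reshape(-1,3) for n in("scene","side")]);
C=np.concatenate([np.load(n+"0.npz")["color"].reshape(-1,3) for n in("scene","side")])
reg=(P[:,0]>.36)&(P[:,0]<.65)&(P[:,1]>-.18)&(P[:,1]<.185)
hsv=cv2.cvtColor(C[None],cv2.COLOR_RGB2HSV)[0]
P=P[reg];hsv=hsv[reg]
s=(P[:,2]>.045)&(P[:,2]<.08)&(hsv[:,1]<90)&(P[:,1]>-.08)
# denoise by density
from scipy.spatial import cKDTree
q=P[s][:,:2];q=q[[len(a)>8 for a in cKDTree(q).query_ball_point(q,.006)]]
r=cv2.minAreaRect(q.astype(np.float32));print("stand rect",r);b=cv2.boxPoints(r);print(b)
pr=(P[:,2]>.018)&(P[:,2]<.04)&(P[:,1]<-.07)&(P[:,0]>.42)&(hsv[:,1]<90)
q=P[pr]
for y0 in np.arange(-.15,-.07,.01):
    t=q[(q[:,1]>=y0)&(q[:,1]<y0+.01)]
    a=t[t[:,0]<.52,0];c=t[t[:,0]>=.52,0]
    if len(a) and len(c): print("prongs y",round(y0,3),len(a),len(c),a.min().round(3),a.max().round(3),c.min().round(3),c.max().round(3))
j=(hsv[:,0]>105)&(hsv[:,0]<125)&(hsv[:,1]>150)
for lo,hi in((.185,.21),(.14,.16)):
    t=P[j&(P[:,2]>lo)&(P[:,2]<hi)&(P[:,1]>.04)&(P[:,1]<.17)][:,:2];print("jug",lo,len(t),cv2.minAreaRect(t.astype(np.float32)),t.min(0),t.max(0))
t=P[(P[:,2]>.2)&(P[:,1]>.04)&(P[:,1]<.17)&(hsv[:,1]>150)&((hsv[:,0]<6)|(hsv[:,0]>174))];print("noz",t.mean(0))
E
```

```text
stand rect ((0.47791579365730286, 0.0574151873588562), (0.22019842267036438, 0.25774988532066345), 2.6891415119171143)
[[ 0.3618914   0.18098266]
 [ 0.37398428 -0.07648338]
 [ 0.5939402  -0.06615229]
 [ 0.5818473   0.19131374]]
prongs y -0.14 21 13 0.47 0.485 0.575 0.585
prongs y -0.13 22 22 0.472 0.488 0.571 0.584
prongs y -0.12 19 22 0.481 0.492 0.563 0.579
prongs y -0.11 19 21 0.482 0.492 0.563 0.574
prongs y -0.1 20 17 0.483 0.492 0.563 0.572
prongs y -0.09 16 16 0.483 0.491 0.563 0.57
prongs y -0.08 12 8 0.462 0.489 0.562 0.571
jug 0.185 478 ((0.45841556787490845, 0.11256811022758484), (0.07664036750793457, 0.20820005238056183), 78.50515747070312) [0.36024444 0.07047063] [0.56270357 0.16989922]
jug 0.14 400 ((0.464455783367157, 0.11909244954586029), (0.07089020311832428, 0.21002990007400513), 81.38226318359375) [0.36011935 0.07178856] [0.56605557 0.16935388]
noz [0.51578311 0.0833454  0.22226316]
```

```bash
python3 - <<'E'
from h import *
P=np.concatenate([np.load(n+"P.npy").reshape(-1,3) for n in("scene","side")]);
C=np.concatenate([np.load(n+"0.npz")["color"].reshape(-1,3) for n in("scene","side")])
reg=(P[:,0]>.435)&(P[:,0]<.61)&(P[:,1]>-.09)&(P[:,1]<.2)
hsv=cv2.cvtColor(C[None],cv2.COLOR_RGB2HSV)[0]
P=P[reg];hsv=hsv[reg]
from scipy.spatial import cKDTree
q=P[(P[:,2]>.062)&(P[:,2]<.08)&(hsv[:,1]<90)][:,:2];q=q[[len(a)>8 for a in cKDTree(q).query_ball_point(q,.006)]]
r=cv2.minAreaRect(q.astype(np.float32));print(r,cv2.boxPoints(r))
for lo in np.arange(-.08,.17,.02):
    t=q[(q[:,1]>lo)&(q[:,1]<lo+.02)]
    a=t[t[:,0]<.5,0];b=t[t[:,0]>.55,0]
    print(lo.round(2),[np.percentile(a,[3,50,97]).round(4) if len(a)>5 else 0, np.percentile(b,[3,50,97]).round(4) if len(b)>5 else 0])
j=(hsv[:,0]>105)&(hsv[:,0]<125)&(hsv[:,1]>150)
for lo,hi in((.19,.21),(.14,.16)):
    t=P[j&(P[:,2]>lo)&(P[:,2]<hi)&(P[:,0]>.465)&(P[:,1]>.04)&(P[:,1]<.16)][:,:2];print("jug",lo,len(t),cv2.minAreaRect(t.astype(np.float32)),t.min(0),t.max(0))
    print(cv2.boxPoints(cv2.minAreaRect(t.astype(np.float32))))
E
```

```text
((0.5201387405395508, 0.047078169882297516), (0.1360800862312317, 0.22604984045028687), 2.792051076889038) [[ 0.4466739   0.1566546 ]
 [ 0.45768502 -0.06912689]
 [ 0.5936036  -0.06249826]
 [ 0.5825925   0.16328323]]
-0.08 [array([0.4574, 0.461 , 0.4646]), array([0.5857, 0.5888, 0.5909])]
-0.06 [array([0.4575, 0.4619, 0.4639]), array([0.5852, 0.5898, 0.5922])]
-0.04 [array([0.4567, 0.4607, 0.4631]), array([0.5834, 0.5884, 0.5913])]
-0.02 [array([0.4555, 0.4599, 0.4626]), array([0.5819, 0.5876, 0.5894])]
0.0 [array([0.4545, 0.4584, 0.4608]), array([0.5818, 0.5863, 0.5889])]
0.02 [array([0.4558, 0.4584, 0.4611]), array([0.5816, 0.5851, 0.5877])]
0.04 [0, array([0.58  , 0.5843, 0.5869])]
0.06 [0, array([0.5798, 0.5826, 0.5848])]
0.08 [0, array([0.5769, 0.582 , 0.5843])]
0.1 [0, array([0.5758, 0.5812, 0.5836])]
0.12 [array([0.4493, 0.4513, 0.4531]), array([0.5753, 0.5803, 0.583 ])]
0.14 [array([0.4508, 0.4676, 0.4957]), array([0.5512, 0.5732, 0.5805])]
0.16 [0, array([0.5557, 0.5676, 0.5803])]
jug 0.19 373 ((0.5098530054092407, 0.10490943491458893), (0.08767620474100113, 0.06823189556598663), 1.0792479515075684) [0.46587615 0.07047063] [0.55379794 0.13919185]
[[0.46538007 0.13819364]
 [0.46666527 0.06997383]
 [0.55432594 0.07162523]
 [0.55304074 0.13984504]]
jug 0.14 312 ((0.5179449915885925, 0.10498261451721191), (0.09638695418834686, 0.06934782862663269), 2.1672816276550293) [0.46857333 0.07178856] [0.56605557 0.14111092]
[[0.46847475 0.13780917]
 [0.47109723 0.06851096]
 [0.56741524 0.07215606]
 [0.56479275 0.14145426]]
```

```bash
python3 -m jog '[[0.345,0,0,-0.5,0.142],[0.345,0,0,-0.5,0.142],[0.345,0,0,-0.5,0.142],[0.345,0,0,-0.5,0.142],[0.345,0,0,-0.5,0.142],[0.345,0,0,-0.5,0.142],[0.345,0,0,-0.5,0.142],[0.345,0,0,-0.5,0.142],[0.345,0,0,-0.5,0.142],[0.345,0,0,-0.5,0.142]]' 10
python3 -m jog '[[0.345,-1,1,0,0],[0.345,-1,1,0,0],[0.345,-1,1,0,0],[0.345,-1,1,0,0],[0.345,-1,1,0,0],[0.345,-1,1,0,0],[0.345,-1,1,0,0],[0.345,-1,1,0,0],[0.345,-1,1,0,0],[0.345,-1,1,0,0],[0.345,-1,1,0,0],[0.345,-1,0.8,0,0]]'
```

```text
time_s: 0.93
tool_pos: [0.2589, 0.596, 0.3394]
tool_rot: [-180.0, 0.1, 92.3]
force: [-0.0, 0.4, -0.0]
grip_width: 0.0322
grasp_force: 0.0
time_s: 1.93
tool_pos: [0.5069, 0.3657, 0.3389]
tool_rot: [-180.0, 0.1, 92.6]
force: [0.3, 0.2, -0.1]
grip_width: 0.0303
grasp_force: 0.0
```

```bash
python3 -m jog '[[0.345,-1,0,0,0],[0.345,-1,0,0,0],[0.345,-1,0,0,0],[0.345,-1,0,0,0],[0.345,-1,0,0,0],[0.345,-1,0,0,0],[0.345,-1,0,0,0],[0.345,-1,0,0,0],[0.345,-1,0,0,0],[0.345,-1,0,0,0],[0.345,-1,0,0,0],[0.345,-1,0,0,0]]'
python3 -m jog '[[0.345,-1,0,0,0],[0.345,-1,0,0,0],[0.345,-1,0,0,0],[0.345,-1,0,0,0],[0.345,-1,0,0,0],[0.345,-1,0,0,0],[0.345,-1,0,0,0],[0.345,-1,0,0,0],[0.345,-1,0,0,0],[0.345,-1,0,0,0],[0.345,-1,0,0,0],[0.345,-1,0,0,0]]'
python3 -m jog '[[0.345,-1,0,0,0],[0.345,-1,0,0,0],[0.345,-1,0,0,0],[0.345,-1,0,0,0],[0.345,-1,0,0,0],[0.345,-1,0,0,0],[0.345,-1,0,0,0],[0.345,-0.2,0,0,0],[0.345,0,0,0,0]]'
python3 - <<'E'
from h import *
o=env.get_obs();p=np.array(o["tool_pos"]);a=np.radians(2.6)
d=np.array([np.sin(a),-np.cos(a)]);s=np.array([np.cos(a),np.sin(a)]);O=np.array([.5195,.0596])
print("stand",(p[:2]-O)@d,(p[:2]-O)@s,p[2]);r=R.from_euler("xyz",o["tool_rot"],degrees=True).as_matrix();print(r)
c=read_camera("wrist");T=np.eye(4);T[:3,:3]=r;T[:3,3]=p;np.savez("w1.npz",W=T,**c)
P=cloud(c,T@c["T_tool_cam"]);H,S,V=cv2.split(cv2.cvtColor(c["color"],cv2.COLOR_RGB2HSV))
red=((H<6)|(H>174))&(S>150)&(V>50);k,L,st,ce=cv2.connectedComponentsWithStats(red.astype(np.uint8))
for i in range(1,k):
    q=P[L==i];q=q[np.isfinite(q[:,0])]
    if st[i,4]<200 or len(q)<50: continue
    zt=np.percentile(q[:,2],98);q=q[q[:,2]>zt-.006][:,:2].astype(np.float32);(x,y),rr=cv2.minEnclosingCircle(q);e=np.array([x,y])-O
    print(ce[i].round(),zt,x,y,2*rr,"stand",e@d,e@s)
cv2.imwrite("pics/w1.png",c["color"][:,:,::-1])
E
```

```text
time_s: 2.93
tool_pos: [0.5164, 0.1264, 0.3392]
tool_rot: [-180.0, 0.0, 92.6]
force: [0.5, -0.2, -0.4]
grip_width: 0.0298
grasp_force: 0.0
time_s: 3.93
tool_pos: [0.5274, -0.1132, 0.3392]
tool_rot: [-180.0, -0.0, 92.6]
force: [-0.2, 0.7, -0.3]
grip_width: 0.0302
grasp_force: 0.0
time_s: 4.68
tool_pos: [0.5335, -0.2576, 0.3391]
tool_rot: [-179.9, 0.0, 92.4]
force: [0.8, -0.6, 0.8]
grip_width: 0.03
grasp_force: 0.0
stand 0.31748098801889024 -0.0003910739564717402 0.3390798771720761
[[-4.24486642e-02  9.99097921e-01 -1.20609955e-03]
 [ 9.99098582e-01  4.24481870e-02 -4.18517242e-04]
 [-3.66942967e-04 -1.22277784e-03 -9.99999185e-01]]
[319.  91.] 0.03727077304376505 0.6226426959037781 -0.1735830157995224 0.045854270458221436 stand 0.23762183104866844 0.0924586393190903
[245. 103.] 0.04889646636741184 0.5272716879844666 -0.1928073912858963 0.05944312363862991 stand 0.2525001024820433 -0.003686265920559786
[147. 136.] 0.06767650965173298 0.4032154679298401 -0.23973585665225983 0.08294116705656052 stand 0.2937526974307852 -0.12974359417195072
```

View pics/w1.png

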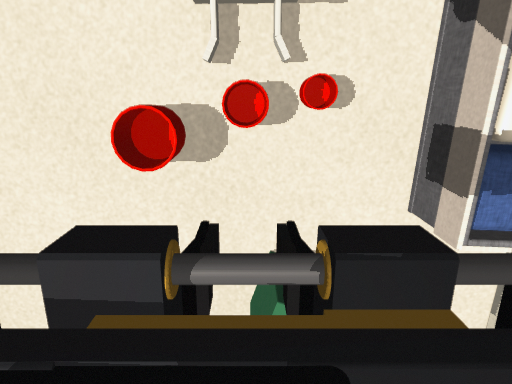

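Wrist view: the target cup is at (245,103), and the prong mouth at (213..278, 50) is straight ahead of it. The path down behind the cup is clear.

```bash
python3 -m jog '[[0.345,0,-0.1,1,0],[0.345,0,0,1,0],[0.345,0,0,1,0],[0.345,0,0,1,0],[0.345,0,0,1,0],[0.345,0,0,1,0],[0.345,0,0,1,0],[0.345,0,0,1,0],[0.345,0,0,1,0],[0.345,0,0,1,0],[0.345,0,0,1,0],[0.345,0,0,1,0]]'
python3 -m jog '[[0.345,0,0,0.8,0],[0.345,0,0,0.8,0],[0.345,0,0,0.8,0],[0.345,0,0,0.6,0],[0.345,0,0,0.4,0],[0.345,0,0,0,0]]'
python3 -m jog '[[0.345,0.4,0,0,0],[0.345,0.4,0,0,0],[0.345,0.4,0,0,0],[0.345,0.3,0,0,0],[0.345,0.3,0,0,0],[0.345,0.2,0,0,0],[0.345,0.2,0,0,0],[0.345,0.2,0,0,0],[0.345,0.2,0,0,0]]'
```

```text
time_s: 5.73
tool_pos: [0.533, -0.2535, 0.0985]
tool_rot: [180.0, -0.1, 92.8]
force: [0.0, -0.4, -0.4]
grip_width: 0.0301
grasp_force: 0.0
time_s: 6.23
tool_pos: [0.5316, -0.2544, 0.0299]
tool_rot: [-179.9, -0.1, 92.7]
force: [-0.1, 0.6, 0.6]
grip_width: 0.03
grasp_force: 0.0
time_s: 6.98
tool_pos: [0.5299, -0.2041, 0.0317]
tool_rot: [180.0, 0.0, 92.6]
force: [-0.0, -0.9, 0.3]
grip_width: 0.03
grasp_force: 0.3
```

```bash
cat > look.py <<'E'
from h import *
import sys
def look(name,save=None):
    o=env.get_obs();p=np.array(o["tool_pos"]);a=np.radians(2.6)
    d=np.array([np.sin(a),-np.cos(a)]);s=np.array([np.cos(a),np.sin(a)]);O=np.array([.5195,.0596])
    print("tool stand",((p[:2]-O)@d).round(4),((p[:2]-O)@s).round(4),p[2].round(4),"t",o["time_s"])
    c=read_camera(name)
    if name=="wrist":
        T=np.eye(4);T[:3,:3]=R.from_euler("xyz",o["tool_rot"],degrees=True).as_matrix();T[:3,3]=p;W=T@c["T_tool_cam"]
    else: W=c["world_from_camera"]
    P=cloud(c,W);H,S,V=cv2.split(cv2.cvtColor(c["color"],cv2.COLOR_RGB2HSV))
    red=((H<6)|(H>174))&(S>150)&(V>40);k,L,st,ce=cv2.connectedComponentsWithStats(red.astype(np.uint8))
    for i in range(1,k):
        q=P[L==i];q=q[np.isfinite(q[:,0])]
        if st[i,4]<40 or len(q)<30: continue
        zt=np.percentile(q[:,2],98);q=q[q[:,2]>zt-.006][:,:2].astype(np.float32);(x,y),rr=cv2.minEnclosingCircle(q);e=np.array([x,y])-O
        print(name,ce[i].round(),"top",zt.round(4),"d",round(2*rr,4),"stand",(e@d).round(4),(e@s).round(4))
    if save: cv2.imwrite(save,cv2.resize(c["color"][:,:,::-1],(800,600)))
E
python3 -c "
from look import *
look('wrist','pics/w2.png');look('scene');look('side')"
```

```text
tool stand 0.2639 -0.0015 0.0317 t 6.9833
wrist [247. 187.] top 0.0487 d 0.0625 stand 0.2305 -0.0014
wrist [448. 194.] top 0.037 d 0.0745 stand 0.2348 0.0784
wrist [ 27. 233.] top 0.039 d 0.0742 stand 0.2415 -0.0822
wrist [ 22. 307.] top 0.067 d 0.0615 stand 0.2583 -0.0721
tool stand 0.2628 -0.0015 0.0315 t 7.0333
scene [231. 150.] top 0.0803 d 0.0696 stand 0.2577 -0.0862
scene [219. 188.] top 0.0495 d 0.0632 stand 0.2268 0.001
scene [198. 207.] top 0.0381 d 0.0481 stand 0.232 0.0941
tool stand 0.2631 -0.0015 0.0315 t 7.0833
side [175. 244.] top 0.0669 d 0.0834 stand 0.295 -0.1285
side [239. 265.] top 0.0374 d 0.0459 stand 0.2376 0.0933
```

View pics/w2.png

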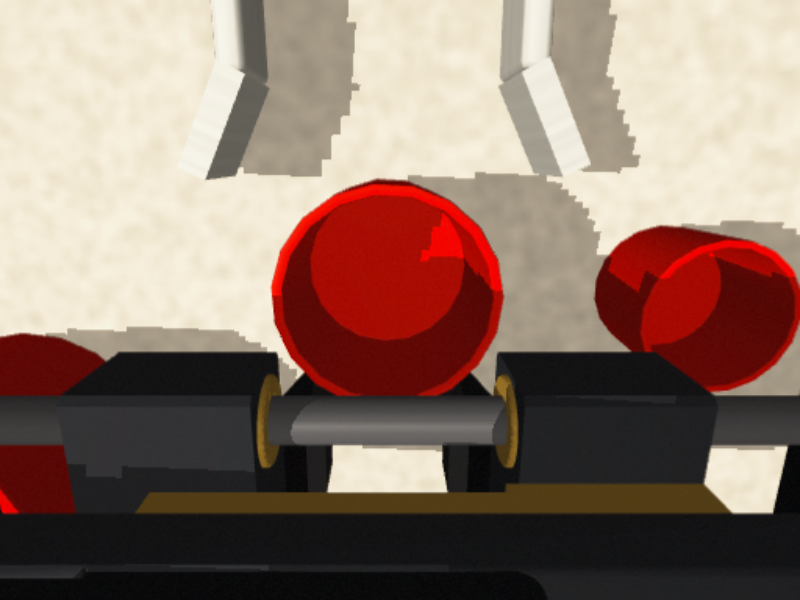

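Wrist view: the cup at (388,290) is upright, nestled on both fingers, and centred between the prongs (mouth centre at about 382). I'll keep pushing.

```bash
python3 -m jog '[[0.345,0.25,0,0,0],[0.345,0.25,0,0,0],[0.345,0.25,0,0,0],[0.345,0.25,0,0,0],[0.345,0.25,0,0,0],[0.345,0.25,0,0,0],[0.345,0.25,0,0,0],[0.345,0.25,0,0,0],[0.345,0.25,0,0,0],[0.345,0.25,0,0,0],[0.345,0.25,0,0,0],[0.345,0.25,0,0,0]]'
python3 -m jog '[[0.345,0.15,0,0,0],[0.345,0.1,0,0,0],[0.345,0.1,0,0,0],[0.345,0,0,0,0]]'
python3 -c "
from look import *
look('wrist')"
```

```text
time_s: 8.13
tool_pos: [0.5271, -0.1438, 0.0316]
tool_rot: [180.0, -0.0, 92.6]
force: [-0.4, -0.7, 0.2]
grip_width: 0.03
grasp_force: 0.1
time_s: 8.47
tool_pos: [0.5269, -0.1369, 0.0316]
tool_rot: [180.0, -0.0, 92.6]
force: [-0.4, 0.4, -0.3]
grip_width: 0.0299
grasp_force: 0.0
tool stand 0.1966 -0.0016 0.0316 t 8.4667
wrist [248. 187.] top 0.0486 d 0.0623 stand 0.163 -0.0013
wrist [466. 311.] top 0.0376 d 0.0959 stand 0.2032 0.0796
wrist [ 29. 324.] top 0.011 d 0.1273 stand 0.2178 -0.0986
```

Creep forward until contact shows as force.

```bash
python3 -m jog '[[0.345,0.1,0,0,0],[0.345,0.1,0,0,0],[0.345,0.1,0,0,0],[0.345,0,0,0,0]]'
python3 -m jog '[[0.345,0.05,0,0,0],[0.345,0,0,0,0]]'
python3 -m jog '[[0.345,0.05,0,0,0],[0.345,0,0,0,0]]'
```

```text
time_s: 8.85
tool_pos: [0.5266, -0.1317, 0.0317]
tool_rot: [180.0, 0.0, 92.6]
force: [0.5, -0.9, -0.3]
grip_width: 0.0301
grasp_force: 0.7
time_s: 9.02
tool_pos: [0.5265, -0.1315, 0.0316]
tool_rot: [180.0, 0.1, 92.6]
force: [0.2, -4.1, -0.7]
grip_width: 0.0299
grasp_force: 1.9
time_s: 9.18
tool_pos: [0.5265, -0.1314, 0.0318]
tool_rot: [180.0, 0.2, 92.6]
force: [-0.2, -6.7, -1.3]
grip_width: 0.0304
grasp_force: 2.8
```

The cup is seated: the tool stopped and the force rose to about 7 N. Now I'll back off, rise, and check it.

```bash
python3 -m jog '[[0.345,-0.3,0,0,0],[0.345,-0.5,0,0,0],[0.345,-0.8,0,0,0],[0.345,-0.8,0,0,0],[0.345,-0.6,0,0,0],[0.345,0,0,-0.6,0],[0.345,0,0,-1,0],[0.345,0,0,-1,0],[0.345,0,0,-1,0],[0.345,0,0,-1,0],[0.345,0,0,-1,0],[0.345,0,0,-1,0]]'
python3 -m jog '[[0,0,0,-1,0],[0,0,0,-1,0],[0,0,0,-1,0],[0,0,0,-1,0],[0,0,0,-1,0],[0,0,0,-1,0],[0,0,0,-1,0],[0,0,0,-1,0],[0,0,0,-0.8,0],[0,0,0,0,0]]'
python3 -c "
from look import *
look('wrist');look('scene','pics/s2.png');look('side')"
```

```text
time_s: 10.18
tool_pos: [0.5292, -0.1884, 0.1653]
tool_rot: [180.0, -0.1, 92.6]
force: [0.1, 0.7, 0.4]
grip_width: 0.0298
grasp_force: 0.0
time_s: 11.02
tool_pos: [0.5303, -0.1893, 0.3438]
tool_rot: [179.7, 0.0, 92.6]
force: [0.8, -0.9, 1.3]
grip_width: 0.0006
grasp_force: 0.0
tool stand 0.2492 -0.0005 0.3438 t 11.0167
wrist [245.  81.] top 0.049 d 0.0598 stand 0.157 -0.0014
wrist [313. 143.] top 0.0373 d 0.0458 stand 0.2373 0.0923
wrist [151. 186.] top 0.0675 d 0.0828 stand 0.2934 -0.1296
tool stand 0.249 -0.001 0.3417 t 11.0667
scene [226. 153.] top 0.0682 d 0.0855 stand 0.2907 -0.1259
scene [235. 196.] top 0.0495 d 0.0661 stand 0.1529 0.0019
scene [198. 207.] top 0.0375 d 0.0494 stand 0.2327 0.0936
scene [266. 313.] top 0.0818 d 0.0258 stand -0.1341 0.2623
tool stand 0.2487 -0.0016 0.3402 t 11.1167
side [231. 236.] top 0.0475 d 0.0616 stand 0.1559 0.0008
side [175. 244.] top 0.0678 d 0.0831 stand 0.2938 -0.1293
side [239. 265.] top 0.0378 d 0.0448 stand 0.2367 0.0951
```

View pics/s2.png

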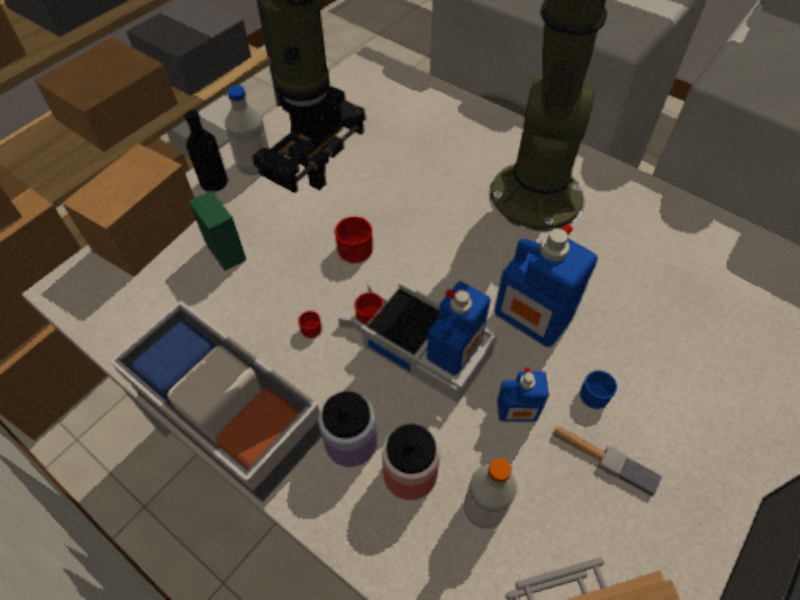

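The picture shows the cup at (369,306), upright between the prongs. Its centre averages stand x of about 0.155, so it touches the stand, and the jug is still standing at (460,328). Next I'll go over and behind the jug with the fingers shut.

```bash
python3 -m jog '[[0,1,0,0,0],[0,1,0,0,0],[0,1,0,0,0],[0,1,0,0,0],[0,1,0,0,0],[0,1,0,0,0],[0,1,0,0,0],[0,1,0,0,0],[0,1,0,0,0],[0,1,0,0,0],[0,1,0,0,0],[0,1,0,0,0]]'
python3 -m jog '[[0,1,0,0,0],[0,1,0,0,0],[0,1,0,0,0],[0,1,0,0,0],[0,1,0,0,0],[0,1,0,0,0],[0,0.8,0,0,0],[0,0,0,0,0]]'
python3 -m jog '[[0,0,0,0.8,0],[0,0,0,1,0],[0,0,0,1,0],[0,0,0,1,0],[0,0,0,1,0],[0,0,0,1,0],[0,0,0,0.8,0],[0,0,0,0.7,0],[0,0,0,0,0]]'
python3 -c "
from look import *
look('side','pics/d2.png')"
```

```text
time_s: 12.17
tool_pos: [0.5172, 0.0516, 0.3382]
tool_rot: [-179.9, 0.0, 92.6]
force: [1.4, -0.4, -0.2]
grip_width: 0.0004
grasp_force: 0.0
time_s: 12.83
tool_pos: [0.5102, 0.1907, 0.3376]
tool_rot: [-179.8, -0.0, 93.0]
force: [0.3, 0.4, 0.1]
grip_width: 0.0003
grasp_force: 0.0
time_s: 13.58
tool_pos: [0.5095, 0.1843, 0.1896]
tool_rot: [-179.6, 0.2, 92.6]
force: [-0.1, -0.2, 0.6]
grip_width: 0.0007
grasp_force: 0.0
tool stand -0.1251 -0.0043 0.1896 t 13.5833
side [231. 236.] top 0.0481 d 0.0613 stand 0.1566 0.0021
side [176. 244.] top 0.068 d 0.0827 stand 0.2929 -0.128
side [239. 265.] top 0.0375 d 0.0461 stand 0.2365 0.0939
```

View pics/d2.png

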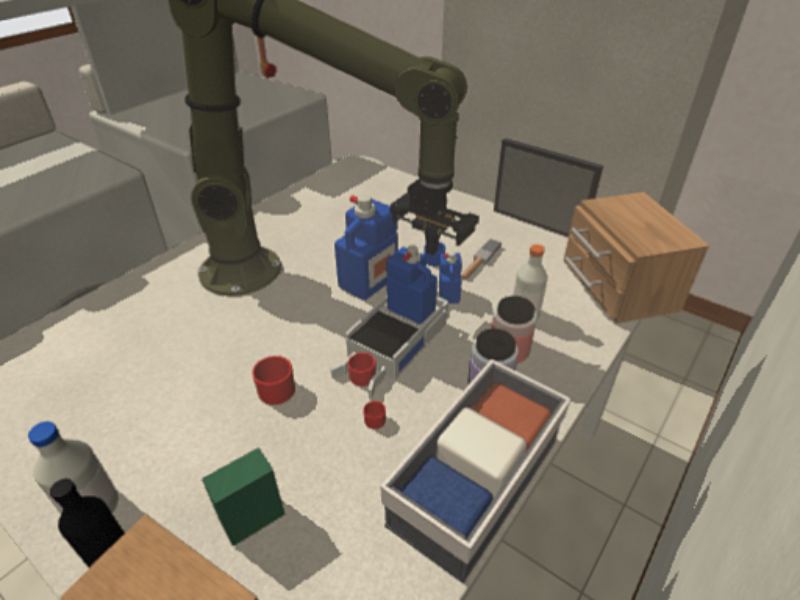

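The tool is behind the jug at (432,245), clear of the other items. I'll raise it 5 mm and push.

```bash
python3 -m jog '[[0,-0.4,0,-0.25,0],[0,-0.5,0,0,0],[0,-0.4,0,0,0],[0,-0.3,0,0,0],[0,-0.2,0,0,0],[0,-0.2,0,0,0],[0,-0.2,0,0,0],[0,-0.2,0,0,0]]'
python3 -m jog '[[0,-0.25,0,0,0],[0,-0.25,0,0,0],[0,-0.25,0,0,0],[0,-0.25,0,0,0]]'
python3 -m jog '[[0,-0.25,0,0,0],[0,-0.25,0,0,0],[0,-0.25,0,0,0],[0,-0.25,0,0,0]]'
```

```text
time_s: 14.3
tool_pos: [0.5144, 0.1393, 0.1992]
tool_rot: [179.9, -0.1, 92.7]
force: [-0.5, 3.6, 1.7]
grip_width: 0.0003
grasp_force: 1.6
time_s: 14.63
tool_pos: [0.5151, 0.1174, 0.1984]
tool_rot: [-180.0, 0.0, 92.6]
force: [-0.2, 2.4, 1.5]
grip_width: 0.0007
grasp_force: 0.9
time_s: 14.97
tool_pos: [0.5158, 0.0973, 0.1982]
tool_rot: [-180.0, 0.0, 92.6]
force: [1.4, 0.0, 0.2]
grip_width: 0.0005
grasp_force: 0.1
```

```bash
python3 -m jog '[[0,-0.25,0,0,0],[0,-0.25,0,0,0],[0,-0.25,0,0,0],[0,-0.25,0,0,0],[0,0,0,0,0]]'
python3 -c "
from look import *
look('side');look('scene','pics/s3.png')"
```

```text
time_s: 15.38
tool_pos: [0.517, 0.0769, 0.1985]
tool_rot: [-180.0, 0.0, 92.5]
force: [-0.7, -0.2, -0.0]
grip_width: 0.0005
grasp_force: 0.0
tool stand -0.0174 -0.0017 0.1985 t 15.3833
side [231. 236.] top 0.0644 d 0.0047 stand 0.1442 -0.0018
side [175. 244.] top 0.0682 d 0.0829 stand 0.2942 -0.1277
side [239. 265.] top 0.0376 d 0.0455 stand 0.2375 0.0927
tool stand -0.0182 -0.0017 0.1986 t 15.4333
scene [226. 153.] top 0.0684 d 0.0848 stand 0.2908 -0.1266
scene [233. 197.] top 0.09 d 0.0521 stand 0.132 0.0267
scene [198. 207.] top 0.0368 d 0.0477 stand 0.2353 0.0937
scene [264. 313.] top 0.0824 d 0.0491 stand -0.1308 0.2597
```

View pics/s3.png

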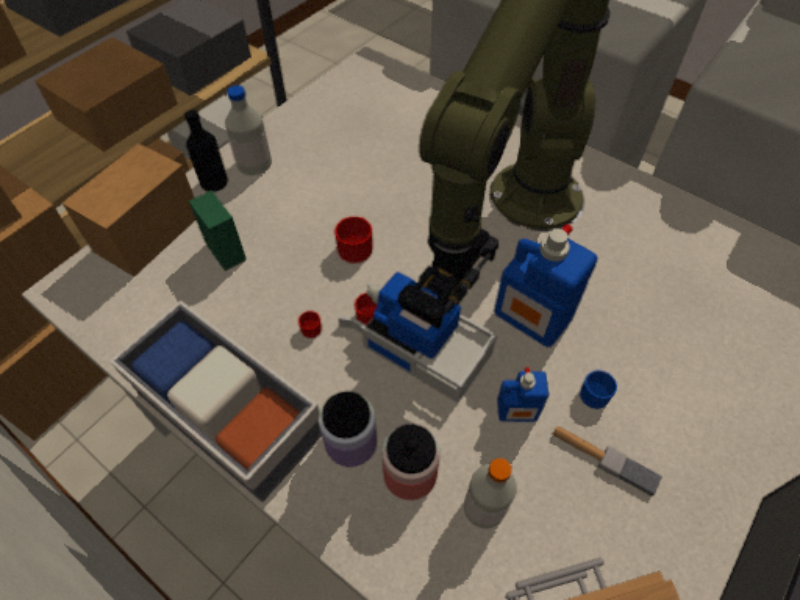

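The jug now lies on the deck at (415,315), with its tap over the cup at (368,300). I'll withdraw and check that it's flat.

```bash
python3 -m jog '[[0,0.5,0,-0.6,0],[0,1,0,-1,0],[0,1,0,-1,0],[0,1,0,-1,0],[0,1,0,-1,0],[0,1,0,-1,0],[0,1,0,-1,0],[0,1,0,0,0],[0,1,0,0,0],[0,0,0,0,0],[0,0,0,0,0],[0,0,0,0,0]]'
python3 - <<'E'
from look import *
look('scene')
a=np.radians(2.6);d=np.array([np.sin(a),-np.cos(a)]);s=np.array([np.cos(a),np.sin(a)]);O=np.array([.5195,.0596])
ims=[]
for n in("scene","side"):
    c=read_camera(n);P=cloud(c,c["world_from_camera"]);H,S,V=cv2.split(cv2.cvtColor(c["color"],cv2.COLOR_RGB2HSV))
    e=P[...,:2]-O;X=e@d;Y=e@s;Z=P[...,2]
    m=(H>105)&(H<125)&(S>120)&(X>-.05)&(X<.2)&(abs(Y)<.06)&(Z>.11)
    A=np.c_[X[m],Y[m],np.ones(m.sum())];co=np.linalg.lstsq(A,Z[m],rcond=None)[0]
    print(n,m.sum(),"slopes deg",np.degrees(co[:2]),"z",np.median(Z[m]),"X",np.percentile(X[m],[1,99]),"Y",np.percentile(Y[m],[1,99]))
    t=(S<60)&(V>90)&(X>.13)&(X<.2)&(abs(Y)<.05)&(Z>.06)&(Z<.14)
    if t.sum()>10: print("tap X",np.percentile(X[t],[2,98]),"Y",np.percentile(Y[t],[2,98]),"Ztop",np.percentile(Z[t],97))
    b=(260,160) if n=="scene" else (270,235)
    v,u=(195,255) if n=="scene" else (225,250)
    ims.append(cv2.resize(c["color"][v-50:v+50,u-65:u+65,::-1],(400,308),interpolation=cv2.INTER_CUBIC))
cv2.imwrite("pics/fin.png",np.hstack(ims))
E
```

```text
time_s: 16.48
tool_pos: [0.5091, 0.248, 0.3309]
tool_rot: [180.0, 0.0, 92.6]
force: [0.0, 0.6, 0.3]
grip_width: 0.0004
grasp_force: 0.0
tool stand -0.1887 -0.0018 0.3309 t 16.4833
scene [226. 153.] top 0.0682 d 0.0844 stand 0.2911 -0.1264
scene [233. 197.] top 0.0576 d 0.0568 stand 0.1529 0.0111
scene [198. 207.] top 0.0382 d 0.0496 stand 0.234 0.0962
scene [262. 313.] top 0.0811 d 0.0461 stand -0.1263 0.2644
scene 966 slopes deg [ 0.60075326 -2.87509306] z 0.12870218609149897 X [-0.02617064  0.11756593] Y [-0.05017756  0.04758866]
tap X [0.13131764 0.1539955 ] Y [-0.01062377  0.00892369] Ztop 0.1138220895050272
side 301 slopes deg [-1.12846261 -0.62967977] z 0.12762362245540948 X [-0.01571524  0.12378711] Y [-0.04829621  0.03953783]
tap X [0.13046868 0.15606753] Y [-0.01475529  0.0134461 ] Ztop 0.11062054987407274
```

View pics/fin.png

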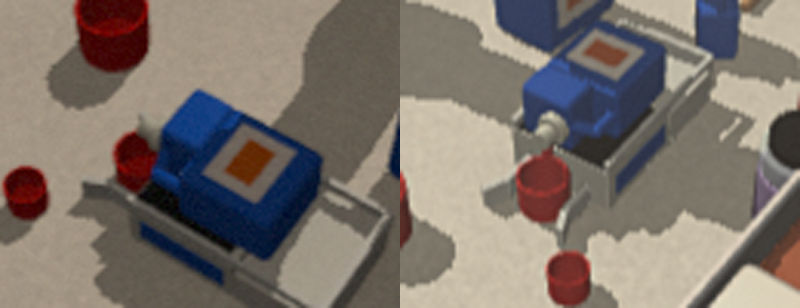

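The crops show the jug flat on the deck: its top face is level at 0.128 m, and the tap points down over the upright cup, at (140,150) on the left and (545,165) on the right. I'll make one last numeric check of the nozzle against the cup.

```bash
python3 - <<'E'
from h import *
a=np.radians(2.6);d=np.array([np.sin(a),-np.cos(a)]);s=np.array([np.cos(a),np.sin(a)]);O=np.array([.5195,.0596])
for n in("scene","side"):
    c=read_camera(n);P=cloud(c,c["world_from_camera"]);H,S,V=cv2.split(cv2.cvtColor(c["color"],cv2.COLOR_RGB2HSV))
    e=P[...,:2]-O;X=e@d;Y=e@s;Z=P[...,2]
    red=((H<6)|(H>174))&(S>120)&(X>.1)&(X<.2)&(abs(Y)<.05)
    for nm,m in(("nozzle",red&(Z>.056)),("rim",red&(Z>.042)&(Z<.053))):
        if m.sum()>2:print(n,nm,m.sum(),"X",np.percentile(X[m],[2,50,98]).round(4),"Y",np.percentile(Y[m],[2,50,98]).round(4),"Z",Z[m].min().round(3),Z[m].max().round(3))
    g=(S<60)&(X>.12)&(X<.19)&(abs(Y)<.03)&(Z>.075)
    print(n,"tap end",g.sum(),np.percentile(X[g],[90,99]).round(4) if g.sum() else 0)
print(env.get_obs()["time_s"])
E
```

```text
scene nozzle 9 X [0.109  0.1243 0.1496] Y [0.0044 0.029  0.0483] Z 0.058 0.1
scene rim 30 X [0.1349 0.1641 0.1835] Y [-0.0142  0.0228  0.0312] Z 0.042 0.051
scene tap end 62 [0.1489 0.1544]
side nozzle 10 X [0.1407 0.1468 0.1509] Y [-0.0055  0.0001  0.0057] Z 0.061 0.087
side rim 59 X [0.1268 0.1565 0.1856] Y [-0.0272  0.0011  0.0295] Z 0.042 0.049
side tap end 107 [0.1542 0.1564]
16.7333
```

The nozzle is at stand x 0.146, y 0.000, inside the cup's mouth (centre x 0.156, radius 30 mm). It clears the rim, and the arm touches nothing.

```bash
python3 -c "
from cell import env
print(env.sign_off())"
```

```text
the job is handed in; nothing more can be done
None
```

The job is handed in: the red cup stands against the stand between the prongs, and the jug lies flat on the deck with its nozzle pointing down inside the cup's mouth, about 10 mm from its centre.

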